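# Close, latch and tension a gadget test jig

## Task

Swing the jig's orange lid down and press it until the red catch snaps over the roller on its front edge, then grip the lid's black fin and tug it upward to prove that it is latched: the catch post must be seen to rise on its spring, and if the lid lifts free instead, press it home harder and tug again. With the lid proven, turn the blue knob clockwise until the red pointer stands level with the yellow mark. Leave the lid latched and down, let go of everything, and do not disturb the cases, spray can and tape roll around the jig.

Things in the scene. Friction and masses are not known exactly. Their poses are not given: they have to be found in the camera images.
- jig: Fixed test jig. Origin on the table under the centre of its grey well (176 x 150 mm, rim 65 mm high). +x points from the catch (front, robot's side) to the lid's hinge (back), +y to the tension unit (grey block 180 x 100 mm, top 50 mm high, centred 140 mm along +y), z up. The latch post with the red catch stands 130 mm along -x.
- lid (a joint): Angle (rad) of the orange lid (165 x 150 x 8 mm): 0 = shut and level, grows as its front rises, to 1.25. Stays where left: friction (1.5 N at the fin) exceeds its weight (1 N). A roller on its front edge, 180 mm from the hinge, meets the catch's sloping top at 0.06 to 0.09. Latched: roller under the catch, angle under 0.025. Unlatched: it stops at 0.04 or more, or rises freely.
- lid_grip (a point): Centre of the black upright fin on the lid, 140 mm from the hinge line: 14 mm thick along jig x, 40 mm wide along jig y, 28 mm tall on the lid's upper face (this point is 14 mm below its top). With the lid shut: 55 mm along the jig's -x, 88 mm above the table. Axes are the lid's (x towards the hinge, z out of its upper face).
- lid_hinge (a point): Middle of the lid's hinge line, 85 mm along the jig's +x from its centre, 70 mm above the table; the hinge line runs along jig y.
- post (a joint): Rise (m) of the sprung latch post: 0 = seated, 0.006 = upper stop (lid then at 0.04, fin 5.5 mm up). Only the latched lid can pull it up: it starts at about 7 N of upward pull on the fin, passes 3 mm at about 9 N, reaches the stop at about 12 N, and springs back. An unlatched lid lifts without moving it. A good tug raises it more than 2 mm for a quarter of a second.
- post_top (a point): Top of the latch post (steel with a green band, 24 x 30 mm), about 70 mm above the table, with the sprung red catch on it whose nose points to the lid and slopes down to it. To latch, the roller must be forced past the nose: 10 to 22 N pressed down on top of the fin, different from jig to jig and not to be seen beforehand; only the lid angle and the tug tell.
- tension (a joint): Angle (rad) of the blue knob, 0 to 2.0, growing clockwise seen from above. It stays where it is left. One rad moves the red pointer 25 mm.
- tension_grip (a point): On the vertical axis of the blue knob, at gripping height, 87 mm above the table; 45 mm along +x and 140 mm along +y of the jig's centre. The grip bar of the knob is 14 mm thick, 42 mm long, its top 7 mm above this point and its foot 25 mm below, on a disc of 44 mm diameter. At knob angle 0 the bar lies along the jig's x; it turns with the knob.
- pointer_tip (a point): Outer (+y) end of the red pointer needle (3 mm thick along x) of the sprung slide on the tension unit, about 58 mm above the table. It moves towards the jig's -x as the knob is turned clockwise, and returns by its spring when turned back.
- mark_line (a point): The yellow mark: a fixed upright tab (3 mm thick along x, 16 mm wide along y, 10 mm tall) beside the pointer's path; this point is on its inner face, centred on its thickness, 58 mm above the table. Axes as the jig's. The pointer is set when it and this point agree along the jig's x within 3 mm.
- case_a: Loose black plastic case 65 x 32 x 45 mm on the right of the jig; origin under its centre. Leave alone.
- case_b: Another loose black case, the same. Leave alone.
- spraycan: Standing spray can, diameter 60 mm, 170 mm tall, right of the jig; origin under its centre. Leave alone.
- taperoll: Roll of tape lying flat, diameter 80 mm, 22 mm high, left of the tension unit. Leave alone.

How it is judged:
By the outcome, as a careful person would: the job done as asked, in the order asked, and still so for the second after the job is handed in, with the robot touching nothing.
It also fails if it takes over 72 s, if anything falls off the work surface, if the arm or the gripper's body presses on something with over 40 N, if the wrist force passes 120 N, or if a joint passes its speed limit or range.

## Robot

A 6-joint arm with a two-finger parallel gripper is mounted at the origin on the work surface. World frame = base frame: x ahead of the robot, y to its left, z up, the work surface at z = 0. Lengths are in mm, angles in rad, forces in N, time in s.
With the tool pointing down it reaches from about 350 to 925 mm from the base axis. Payload 6.4 kg.
Tool frame: the origin (TCP) lies on the centre line of the jaws, within the pads' length; the fingertips stand 14 mm ahead of it and the grasp point (between the pads) lies 5 mm behind it (manip.finger_overhang is the distance from the TCP to the fingertips, in mm); z points along the fingers, y is the direction in which the jaws open and shut (so a half turn about z gives the same grasp; the last joint's range is limited). The gripper opens to 85 mm and grips with 20 to 120 N. Pads are 22 mm wide; open, the fingers measure 114 mm over their backs; the gripper's body (76 mm by 85 mm) begins 54 mm behind the grasp point. The pads swing forward as they close: fully open they stand 13 mm farther back than shut.
Start: joints at [-1.355, 0.245, 1.558, -0, 1.339, -0.174], TCP at [247.008, -601.25, 245.29] pointing down, gripper open.
Joint ranges: [-3.13, 3.13], [-1.02, 2.26], [0.13, 2.54], [-0.95, 4.09], [0.21, 2.88], [-2.74, 2.74]. Speed limits (rad/s): [2.57, 2.57, 3.14, 3.14, 3.14, 3.14].

## Interface

Orientations are given as a 3x3 rotation matrix whose columns are the frame's x, y, z axes.
In Python, from workcell import manip gives the robot as it stands.
- The arm moves only by the tool apply_moves, never from a script. Its argument "targets" is a list of rows, each an object with "translation": the shift along the tool's x, y, z in mm, a list of three; "spin": the turn about the tool's z in degrees. In form: [{"translation": [x, y, z], "spin": spin}, ...]. A call has 1 to 8 rows; each row is the pose to reach, as a shift and turn from the pose commanded when the call began, along the tool's axes at that moment; what a row does not reach only later rows make up. A row lasts 1/12 s, in which the tool goes at most 41.7 mm and 7.16 degrees, less where a joint would pass 70% of its speed; a pose out of reach is approached as far as the arm can. A call with a gripper value outside its range is refused whole. "grip" is the closure, from 0 (fully open) to 1 (shut), set as the call begins (left out, the last holds). The fingers move at their own pace and stop on an object; "force" is the grip in N (left out, the last holds). Time passes only in rows, so rows that repeat a pose let the fingers close. It gives the time, the measured TCP pose, the force and the opening at its end, in the units of the state.
- manip.get_obs(): the state, without advancing time (a new reading comes with each control period).
- manip.snapshot(name): name is "side" or "top" or "wrist"; returns a dict with "color" (400x640x3 uint8, red, green, blue), "depth" (400x640 float32, mm along the optical axis (not along the pixel's ray), 0 where there is no reading), "camera_matrix" (3x3 intrinsics, pixels), "rvec" (rotation vector, rad) and "tvec" (3), from world to camera coordinates, as OpenCV has them. Camera axes: x right, y down, z forward; pixel columns grow to the right and rows downward; lengths in mm; the calibration is good to about 2 mm. A picture is of the moment at which its call begins.
- manip.finish_job(): hands the job in, once; it reports no verdict.
The state is a dict: "time_s": time; "joints": joint angles; "qd": joint speeds; "effort": joint torques, N m; "eef_pos": TCP position; "tool_rot": TCP orientation; "wrist_force": force on the tool from outside, world axes, zero at the start; "ft_torque": the same for the moment, N m; "grip_width": opening from 0.0 (shut) to 1.0 (fully open).
Only numpy, scipy, OpenCV 4.12 (cv2) and the standard library are available. Lean on these libraries where they do the work, as an engineer would, in place of code of your own. Each camera call takes 0.05 s, during which the arm holds its last target.

## Working session

There is one attempt and no reset: what is moved stays moved. The work goes in short steps, Python scripts to look and compute and a tool call to move; the robot and the scene stay as the last step left them, time stands still between calls to the robot, and variables do not carry over. Pictures are saved under pics/ and viewed, and the job is handed in when it is done.

Besides the shell and the picture viewer there is one more tool, called after "Emit:" in YAML: its name, and indented under it one key for each argument. apply_moves: Moves the arm, as the interface text tells. Its arguments: {"type":"object","properties":{"targets":{"type":"array","items":{"type":"object","properties":{"translation":{"type":"array","items":{"type":"number"}},"spin":{"type":"number"}}}},"grip":{"type":"number"},"force":{"type":"number"}},"required":["targets"]}

```bash
mkdir -p pics; ls; python3 - <<'E'
from workcell import manip
import cv2,numpy as np
o=manip.get_obs()
print({k:np.round(v,3).tolist() for k,v in o.items()})
for n in ("side","top"):
    s=manip.snapshot(n)
    cv2.imwrite(f"pics/{n}0.png",s["color"][:,:,::-1])
    np.savez(f"{n}0.npz",**s)
    print(n,s["camera_matrix"],s["rvec"],s["tvec"])
E
```

```text
pics
{'time_s': 0.0, 'joints': [-1.355, 0.246, 1.559, -0.0, 1.339, -0.174], 'qd': [0.001, -0.0, 0.0, -0.001, -0.002, -0.0], 'effort': [-0.001, -42.95, -32.614, -0.0, 0.005, 0.0], 'eef_pos': [246.904, -600.704, 244.195], 'tool_rot': [[0.925, 0.38, -0.0], [0.38, -0.925, 0.002], [0.0, -0.002, -1.0]], 'wrist_force': [-0.117, 0.873, -0.195], 'ft_torque': [-0.032, -0.045, -0.078], 'grip_width': 0.999}
side [[491.46706796   0.         322.95589872]
 [  0.         491.46706796 199.60084548]
 [  0.           0.           1.        ]] [ 0.75618761 -2.5435649   1.15133336] [458.76949547 223.19537127 826.08199946]
top [[442.82843419   0.         321.07729186]
 [  0.         442.82843419 196.38035262]
 [  0.           0.           1.        ]] [ 2.18673202 -2.19184838  0.03296401] [  36.10654415  536.59145933 1111.76017516]
```

View pics/side0.png

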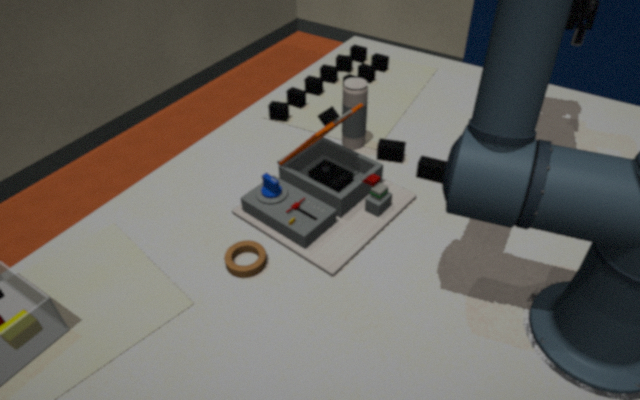

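View pics/top0.png

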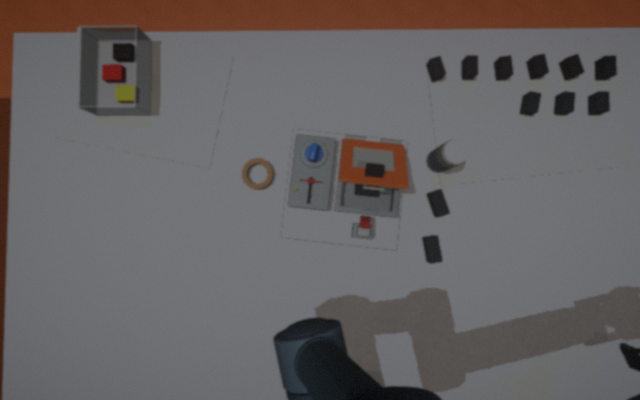

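The side view shows the jig with its lid up (lid edge ~(320,135)) and the knob at (270,185). In the top view the knob is at (315,153), the lid/fin at (375,168) and the catch at (364,222). I'll zoom in and get 3D points.

```bash
cat > h.py <<'E'
import numpy as np,cv2
def back(s,u,v,d=None):
    R,_=cv2.Rodrigues(np.array(s["rvec"],float));t=np.array(s["tvec"],float).ravel();K=s["camera_matrix"]
    u=np.atleast_1d(u).astype(float);v=np.atleast_1d(v).astype(float)
    if d is None:d=s["depth"][v.astype(int),u.astype(int)]
    c=np.stack([(u-K[0,2])/K[0,0]*d,(v-K[1,2])/K[1,1]*d,np.ones_like(u)*d],1)
    return (c-t)@R
def backz(s,u,v,z):
    a=back(s,u,v,500.);b=back(s,u,v,1500.)
    k=(z-a[:,2])/(b[:,2]-a[:,2]);return a+k[:,None]*(b-a)
def proj(s,P):
    p,_=cv2.projectPoints(np.array(P,float).reshape(-1,1,3),np.array(s["rvec"],float),np.array(s["tvec"],float),s["camera_matrix"],None);return p[:,0]
E
python3 - <<'E'
import numpy as np,cv2
from h import *
t=np.load('top0.npz');s=np.load('side0.npz')
im=t['color'][115:265,270:470,::-1];cv2.imwrite('pics/topz.png',cv2.resize(im,None,fx=4,fy=4,interpolation=cv2.INTER_CUBIC))
im=s['color'][85:285,220:430,::-1];cv2.imwrite('pics/sidez.png',cv2.resize(im,None,fx=3,fy=3,interpolation=cv2.INTER_CUBIC))
# cloud
v,u=np.mgrid[100:280,220:480];P=back(t,u.ravel(),v.ravel());C=t['color'][100:280,220:480].reshape(-1,3).astype(float)
hsv=cv2.cvtColor(C.astype(np.uint8)[None],cv2.COLOR_RGB2HSV)[0]
h,sa,va=hsv.T
for n,m in dict(blue=(h>100)&(h<130)&(sa>150)&(va>80),orange=(h>5)&(h<14)&(sa>200)&(va>120),red=((h<4)|(h>176))&(sa>180)&(va>80),yellow=(h>20)&(h<32)&(sa>170)).items():
    q=P[m];print(n,m.sum(),q.mean(0).round(1),q.min(0).round(),q.max(0).round())
m=(P[:,2]>40)&(P[:,2]<60)&(P[:,1]>0)
q=P[m];print('unit50?',len(q),cv2.minAreaRect(q[:,:2].astype(np.float32)),np.median(q[:,2]))
E
```

```text
blue 69 [644.8  52.6  81.5] [624.  36.  63.] [657.  68. 100.]<stdin>:11: RuntimeWarning: Mean of empty slice.
  ret = um.true_divide(
Traceback (most recent call last):
ValueError: zero-size array to reduction operation minimum which has no identity
```

View pics/topz.png

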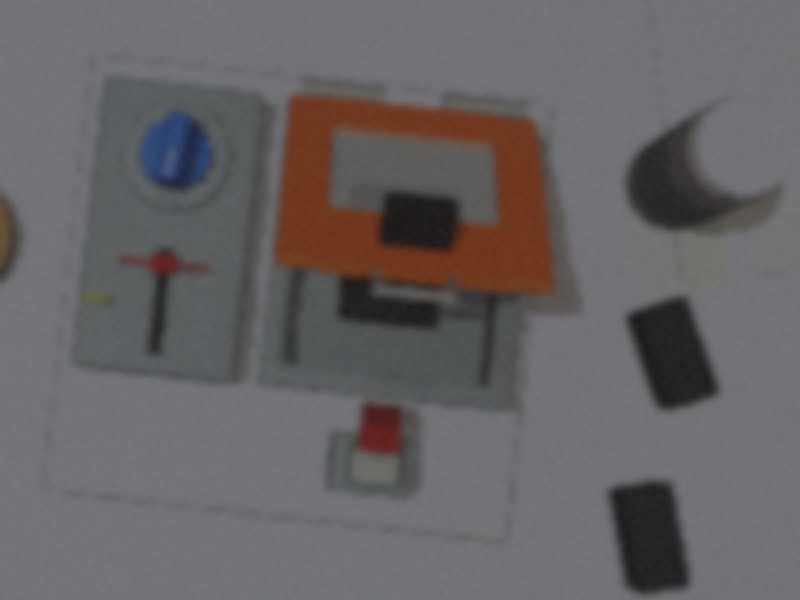

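View pics/sidez.png

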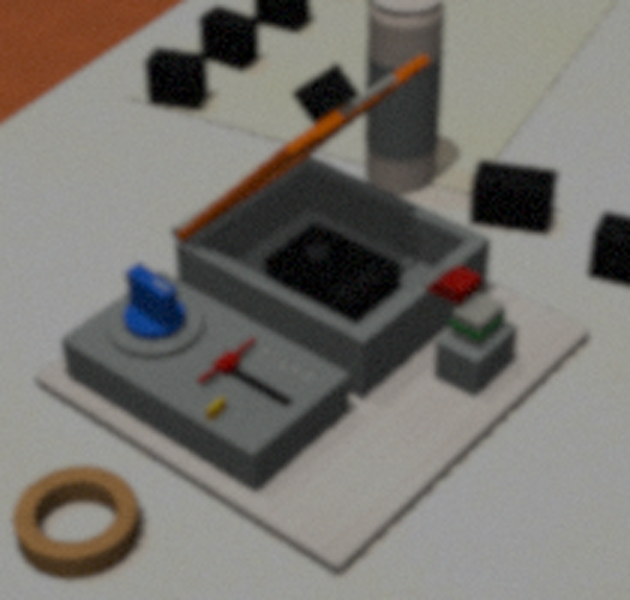

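In the top zoom, the unit's top corners are at about (107,77), (270,95), (237,382), (72,362). The red needle's left end is at (118,260) and the yellow mark at (98,298). The catch is at (380,428) and the fin top at (420,220). Next I fit the jig pose.

```bash
python3 - <<'E'
import numpy as np,cv2
from h import *
from scipy.optimize import least_squares
t=np.load('top0.npz');s=np.load('side0.npz')
# jig points : (zoom px top)
T=[([90,190,50],(107,77)),([-90,190,50],(72,362)),([-90,90,50],(237,382)),([90,90,50],(270,95)),
   ([-88,75,65],(260,385)),([-88,-75,65],(517,408)),([-130,0,70],(376,467))]
S=[([90,190,50],(66,344)),([-90,190,50],(256,487)),([-90,90,50],(348,378)),([-88,75,65],(362,362)),([-88,-75,65],(489,240))]
J=np.array([a for a,_ in T+S],float)
pt=np.array([[270+u/4-.4,115+v/4-.4] for _,(u,v) in T]);ps=np.array([[220+u/3-.33,85+v/3-.33] for _,(u,v) in S])
def W(p):
    c,si=np.cos(p[2]),np.sin(p[2]);R=np.array([[c,-si,0],[si,c,0],[0,0,1]])
    return J@R.T+[p[0],p[1],0]
def f(p):
    w=W(p);return np.r_[(proj(t,w[:len(T)])-pt).ravel(),(proj(s,w[len(T):])-ps).ravel()]
r=least_squares(f,[570,-80,0],loss='soft_l1');print(r.x,f(r.x).round(1))
# top only
f2=lambda p:f(p)[:2*len(T)]
r2=least_squares(f2,[570,-80,0]);print(r2.x)
P=r.x
c,si=np.cos(P[2]),np.sin(P[2])
def tojig(w):
    w=np.atleast_2d(w)-[P[0],P[1],0];return np.c_[w[:,0]*c+w[:,1]*si,-w[:,0]*si+w[:,1]*c,w[:,2]]
z=lambda u,v:(270+u/4-.4,115+v/4-.4)
print('needle',tojig(backz(t,*z(118,260),58)),'needle inner',tojig(backz(t,*z(210,268),58)),'mark',tojig(backz(t,*z(98,298),58)))
zs=lambda u,v:(220+u/3-.33,85+v/3-.33)
print('side needle tip',tojig(backz(s,*zs(202,380),58)),'mark',tojig(backz(s,*zs(215,402),60)))
print('knob bar top ends',tojig(backz(t,*z(180,112),94)),tojig(backz(t,*z(172,185),94)))
print('knob depth')
for u,v in [(180,112),(178,130),(172,150),(165,170)]:print(tojig(back(t,*z(u,v))))
print('fin px',[tojig(back(t,*z(u,v))).round() for u,v in[(420,220),(400,205),(445,240)]])
print('lid',[tojig(back(t,*z(u,v))).round() for u,v in[(300,120),(300,250),(500,110),(530,270),(410,270)]])
E
```

```text
[ 5.79760114e+02 -8.17480119e+01 -1.14006216e-01] [ -0.7  -0.3  -0.3   0.7  -1.1   0.3  -1.2  -0.4  -0.6  -0.7  -3.    0.5
  -0.4  -0.4  -1.1  -2.5   0.3 -11.2   2.4  -2.2   1.7  -6.7   1.7  -0.7]
[ 5.79659156e+02 -8.42620501e+01 -1.13465177e-01]
needle [[-23.25522461 167.9301571   58.        ]] needle inner [[-21.91496101 111.50082904  58.        ]] mark [[-47.72215115 177.42286375  58.        ]]
side needle tip [[-22.16767698 167.69330283  58.        ]] mark [[-44.80000384 179.35222314  60.        ]]
knob bar top ends [[ 65.41971509 138.68079035  94.        ]] [[ 21.69962514 138.49456051  94.        ]]
knob depth
[[ 71.33789053 140.4933439   58.12533472]]
[[ 54.23010118 138.5228111   96.53751772]]
[[ 41.985082   140.69227343  96.85123142]]
[[ 29.7653784  143.47506699  96.62332762]]
fin px [array([[  5.,   0., 198.]]), array([[ 11.,  12., 200.]]), array([[ -4., -14., 195.]])]
lid [array([[68., 68., 95.]]), array([[-18.,  62., 193.]]), array([[ 91., -52.,  76.]]), array([[-14., -62., 189.]]), array([[-22.,   3., 197.]])]
```

```bash
cat >> h.py <<'E'
def delta(target,ang=None,o=None):
    from workcell import manip
    o=manip.get_obs();R=np.array(o["tool_rot"]);p=np.array(o["eef_pos"])
    d=R.T@(np.array(target)-p)
    cur=np.degrees(np.arctan2(R[1,0],R[0,0]))
    sp=None if ang is None else (cur-ang+180)%360-180
    print("t",round(o["time_s"],2),"pos",p.round(1),"ang",cur.round(2),"delta",d.round(1),"spin",sp,"F",np.round(o["wrist_force"],1),"w",round(o["grip_width"],3),"joints",np.round(o["joints"],2));return d
E
python3 -c "
from h import *
delta([500,-90,320],83.5)"
```

```text
t 0.1 pos [ 246.9 -600.8  244.3] ang 22.33 delta [ 428.2 -376.4  -74.9] spin -61.16520393159831 F [0.9 0.5 0.5] w 0.998 joints [-1.36  0.25  1.56 -0.    1.34 -0.17]
```

Emit:
apply_moves:
  targets:
    - {"translation": [10,-8,-10],"spin": -3}
    - {"translation": [30,-26,-25],"spin": -9}
    - {"translation": [60,-52,-40],"spin": -16}
    - {"translation": [90,-78,-50],"spin": -23}
    - {"translation": [120,-105,-60],"spin": -30}
    - {"translation": [150,-131,-70],"spin": -37}
    - {"translation": [180,-157,-75],"spin": -44}
    - {"translation": [210,-184,-75],"spin": -51}
  grip: 1
  force: 40

```text
time_s: 0.77
eef_pos: [372.0, -349.9, 321.6]
tool_rot: [[0.282, 0.96, 0.001], [0.96, -0.282, -0.002], [-0.001, 0.002, -1.0]]
wrist_force: [0.2, -0.9, 0.2]
grip_width: 0.002
```

```bash
python3 -c "
from h import *
delta([500,-90,320],83.5)"
```

```text
t 0.77 pos [ 372.  -349.9  321.6] ang 73.65 delta [285.4  49.6   1.3] spin -9.85097060884624 F [ 0.2 -0.9  0.2] w 0.002 joints [-0.98 -0.15  1.82  0.    1.46 -0.69]
```

Emit:
apply_moves:
  targets:
    - {"translation": [35,6,0],"spin": -3}
    - {"translation": [74,13,0],"spin": -6}
    - {"translation": [115,20,0],"spin": -10}
    - {"translation": [156,27,0],"spin": -10}
    - {"translation": [196,34,0],"spin": -10}
    - {"translation": [232,41,0],"spin": -10}
    - {"translation": [264,47,0],"spin": -10}
    - {"translation": [285,50,0],"spin": -10}

```text
time_s: 1.43
eef_pos: [501.6, -89.7, 319.9]
tool_rot: [[0.114, 0.994, -0.0], [0.994, -0.114, 0.001], [0.001, -0.0, -1.0]]
wrist_force: [0.3, -1.2, -0.5]
grip_width: -0.003
```

```bash
python3 - <<'E'
from h import *
from workcell import manip
s=manip.snapshot("wrist");np.savez('w1.npz',**s);cv2.imwrite('pics/w1.png',s['color'][:,:,::-1])
delta([500,-90,320],83.5)
E
```

```text
t 1.48 pos [502.2 -87.8 319.8] ang 83.6 delta [-2.4 -2.  -0.2] spin 0.10116028758912421 F [-0.9  1.7  0.2] w -0.001 joints [-0.4  -0.14  1.83  0.    1.46 -0.29]
```

View pics/w1.png

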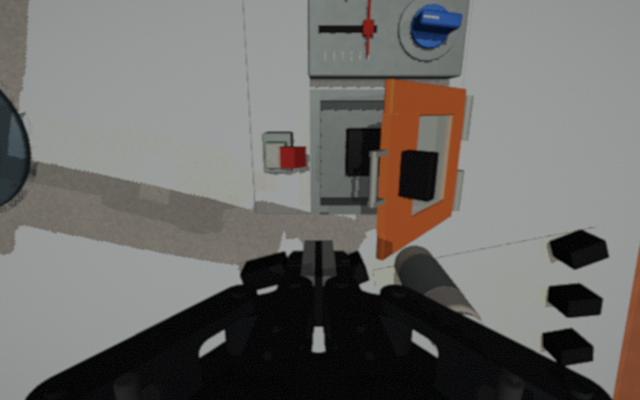

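The wrist view shows the catch at (293,157), the well's front corners at (311,87) and (311,213), the unit's inner corners at (308,77) and (462,75), and the knob at (435,22). Now I refit with all cameras.

```bash
python3 - <<'E'
from h import *
from scipy.optimize import least_squares
t=np.load('top0.npz');s=np.load('side0.npz');w=np.load('w1.npz')
z=lambda u,v:(270+u/4-.4,115+v/4-.4); zs=lambda u,v:(220+u/3-.33,85+v/3-.33)
L=[(t,[90,190,50],z(107,77)),(t,[-90,190,50],z(72,362)),(t,[-90,90,50],z(237,382)),(t,[90,90,50],z(270,95)),(t,[-88,75,65],z(260,385)),(t,[-88,-75,65],z(517,408)),
(s,[90,190,50],zs(66,344)),(s,[-90,90,50],zs(348,378)),(s,[-88,-75,65],zs(489,240)),
(w,[-90,90,50],(308,77)),(w,[90,90,50],(462,75)),(w,[-88,75,65],(311,87)),(w,[-88,-75,65],(311,213))]
def W(p,j):
    c,si=np.cos(p[2]),np.sin(p[2]);return [p[0]+c*j[0]-si*j[1],p[1]+si*j[0]+c*j[1],j[2]]
f=lambda p,L=L:np.concatenate([(proj(C,W(p,j))[0]-q) for C,j,q in L])
r=least_squares(f,[580,-83,-.114],loss='soft_l1');print('all',r.x,f(r.x).round(1))
for n,C in (('top',t),('wrist',w)):
    M=[l for l in L if l[0] is C];q=least_squares(f,[580,-83,-.114],args=(M,)).x;print(n,q,f(q,M).round(1))
def tojig(P,wp):
    c,si=np.cos(P[2]),np.sin(P[2]);wp=np.atleast_2d(wp)-[P[0],P[1],0];return np.c_[wp[:,0]*c+wp[:,1]*si,-wp[:,0]*si+wp[:,1]*c,wp[:,2]]
P=r.x
for n,u,v in [('fintop',432,175),('lid front corner',385,85),('lidfront',379,255),('lidback',465,92),('posttop',275,152),('catch',297,157),('knobtop',436,20),('roller',374,178)]:
    print(n,tojig(P,back(w,u,v)).round(1))
print('knob bar ends',tojig(P,backz(w,421,13,94)),tojig(P,backz(w,461,20,94)))
im=w['color'][0:270,230:500,::-1];cv2.imwrite('pics/w1z.png',cv2.resize(im,None,fx=2.2,fy=2.2,interpolation=cv2.INTER_CUBIC))
E
```

```text
all [ 5.80912989e+02 -8.01182146e+01 -1.09475044e-01] [-1.5 -0.4 -0.8  0.6 -1.6 -0.  -2.1 -0.8 -1.1 -1.  -3.5 -0.1 -1.9 -2.
  1.8 -2.   0.8 -0.7  0.2 -0.7  0.   0.6 -1.3  2.1  0.   1.2]
top [ 5.80042429e+02 -8.44880235e+01 -1.10767896e-01] [ 0.3 -0.2  0.9  0.9  0.1  0.3 -0.3 -0.5  0.6 -0.7 -1.7  0.3]
wrist [ 5.81234563e+02 -7.93396807e+01 -1.11215055e-01] [ 0.5 -1.6  0.4  0.  -1.   1.2  0.1  0.5]
fintop [[ 12.1   2.2 199. ]]
lid front corner [[-27.5  70.4 191.8]]
lidfront [[-25.6 -69.9 193.8]]
lidback [[83.4 70.5 78.3]]
posttop [[-129.7    4.5   70.8]]
catch [[-102.8    0.7   85.9]]
knobtop [[ 39.5 138.   93.4]]
roller [[-35.5   1.8 207.8]]
knob bar ends [[ 23.8181255  144.13252091  94.        ]] [[ 64.17212743 137.75610943  94.        ]]
```

View pics/w1z.png

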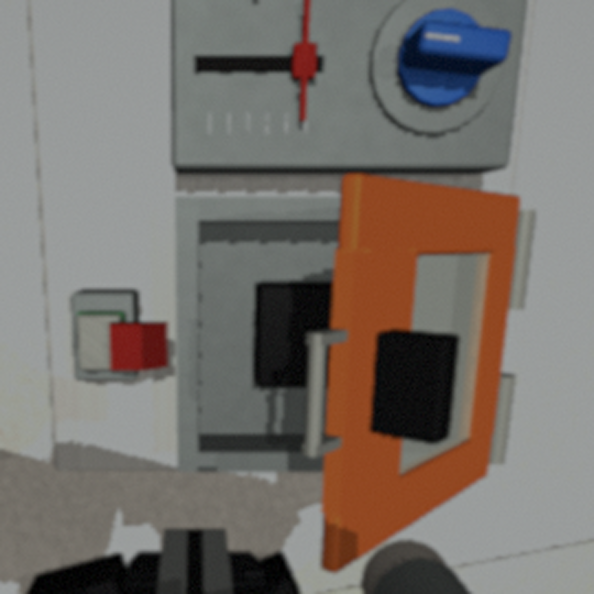

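```bash
cat >> h.py <<'E'
JP=(581,-80.5,-.111)
def jw(j,P=JP):
    c,si=np.cos(P[2]),np.sin(P[2]);return np.array([P[0]+c*j[0]-si*j[1],P[1]+si*j[0]+c*j[1],j[2]])
E
python3 - <<'E'
from h import *
delta(jw([12,0,225]),83.6)
for a in (.85,.7,.55,.4,.25,.15,.1,.06,.03,0):
    c,s=np.cos(a),np.sin(a);print(a,[round(85-143*c+32*s-12,1), round(225-(70+147*s+32*c+14),1)])
E
```

```text
t 1.48 pos [502.2 -87.8 319.8] ang 83.6 delta [15.8 89.5 94.9] spin 0.0011602875891298936 F [-0.9  1.7  0.2] w -0.001 joints [-0.4  -0.14  1.83  0.    1.46 -0.29]
0.85 [np.float64(2.7), np.float64(9.4)]
0.7 [np.float64(-15.8), np.float64(21.8)]
0.55 [np.float64(-32.2), np.float64(36.9)]
0.4 [np.float64(-46.3), np.float64(54.3)]
0.25 [np.float64(-57.6), np.float64(73.6)]
0.15 [np.float64(-63.6), np.float64(87.4)]
0.1 [np.float64(-66.1), np.float64(94.5)]
0.06 [np.float64(-67.8), np.float64(100.2)]
0.03 [np.float64(-69.0), np.float64(104.6)]
0 [np.float64(-70.0), np.float64(109.0)]
```

Emit:
apply_moves:
  targets:
    - {"translation": [3,20,10],"spin": 0}
    - {"translation": [7,45,30],"spin": 0}
    - {"translation": [12,70,55],"spin": 0}
    - {"translation": [16,87,80],"spin": 0}
    - {"translation": [16,90,95],"spin": 0}
    - {"translation": [16,90,95],"spin": 0}

```text
time_s: 1.98
eef_pos: [590.4, -86.4, 219.9]
tool_rot: [[0.116, 0.993, -0.009], [0.993, -0.116, 0.003], [0.002, -0.009, -1.0]]
wrist_force: [-1.3, -0.3, -1.6]
grip_width: 0.003
```

```bash
python3 - <<'E'
from h import *
from workcell import manip
delta(jw([12,0,225]),83.6)
s=manip.snapshot("wrist");np.savez('w2.npz',**s);cv2.imwrite('pics/w2.png',s['color'][:,:,::-1])
E
```

```text
t 1.98 pos [590.4 -86.4 219.9] ang 83.36 delta [ 4.8  1.9 -5.1] spin -0.2439121978269725 F [-1.3 -0.3 -1.6] w 0.003 joints [-0.34  0.15  1.71 -0.    1.29 -0.22]
```

View pics/w2.png

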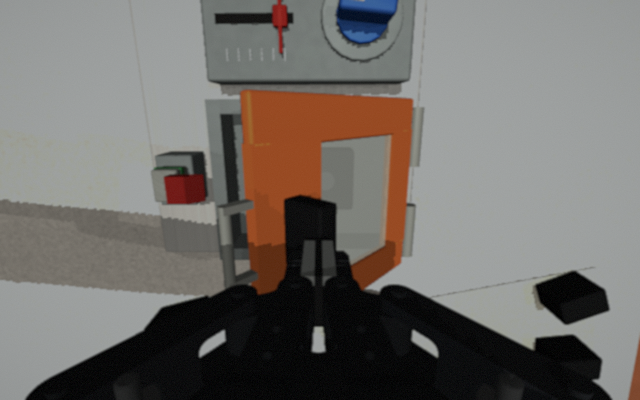

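Emit:
apply_moves:
  targets:
    - {"translation": [4,2,6],"spin": 0}
    - {"translation": [4,-6,15],"spin": 0}
    - {"translation": [4,-16,23],"spin": 0}
    - {"translation": [4,-24,31],"spin": 0}
    - {"translation": [4,-32,39],"spin": 0}
    - {"translation": [4,-40,47],"spin": 0}
    - {"translation": [4,-46,56],"spin": 0}
    - {"translation": [4,-46,56],"spin": 0}

```text
time_s: 2.7
eef_pos: [543.3, -77.6, 169.4]
tool_rot: [[0.116, 0.993, -0.008], [0.993, -0.116, -0.0], [-0.001, -0.008, -1.0]]
wrist_force: [-13.0, -1.6, 6.7]
grip_width: 0.002
```

```bash
python3 - <<'E'
from h import *
from workcell import manip
delta(jw([-34,0,169]),83.6)
s=manip.snapshot("side");cv2.imwrite('pics/s3.png',cv2.resize(s['color'][85:285,220:430,::-1],None,fx=3,fy=3,interpolation=cv2.INTER_CUBIC))
E
```

```text
t 2.7 pos [543.3 -77.6 169.4] ang 83.36 delta [1.3 3.7 0.3] spin -0.24210911042888483 F [-13.   -1.6   6.7] w 0.002 joints [-0.35  0.1   1.87 -0.    1.18 -0.23]
```

View pics/s3.png

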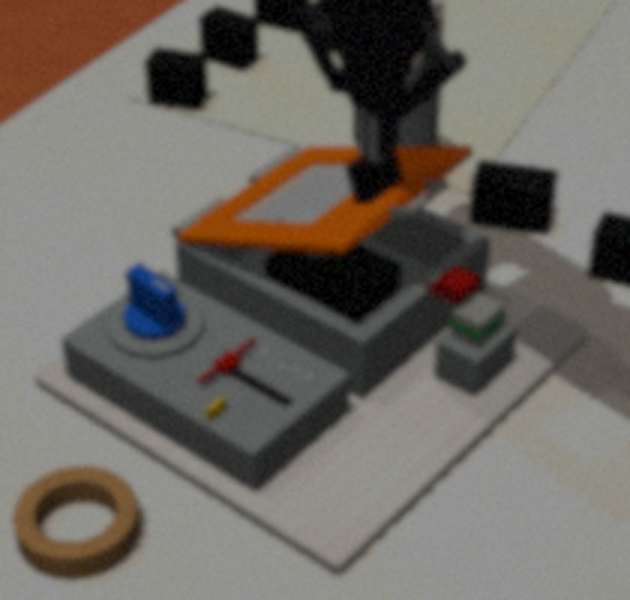

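```bash
python3 - <<'E'
from h import *
from workcell import manip
delta(jw([-34,0,169]),83.6)
s=manip.snapshot("side");cv2.imwrite('pics/s3b.png',cv2.resize(s['color'][95:175,280:390,::-1],None,fx=7,fy=7,interpolation=cv2.INTER_CUBIC))
s=manip.snapshot("wrist");cv2.imwrite('pics/w3.png',s['color'][:,:,::-1])
from h import *
a=[back(s,u,v).round(1) for u,v in [(250,110),(250,250),(400,110)]];print(a)
delta(jw([-34,0,169]),83.6)
E
```

```text
t 2.75 pos [543.6 -77.6 169.7] ang 83.35 delta [1.3 3.5 0.7] spin -0.24652649067672883 F [-12.7   0.7   5.7] w -0.001 joints [-0.35  0.1   1.87 -0.    1.18 -0.23]
[array([[502.5,  -2. ,  65.2]]), array([[ 468.2, -131.1,   12.4]]), array([[597.7, -12.9, 106.7]])]
t 2.85 pos [543.9 -77.7 170.2] ang 83.35 delta [1.3 3.1 1.1] spin -0.24736982766393112 F [-14.   -0.5   7. ] w 0.001 joints [-0.35  0.1   1.87 -0.    1.18 -0.23]
```

View pics/s3b.png

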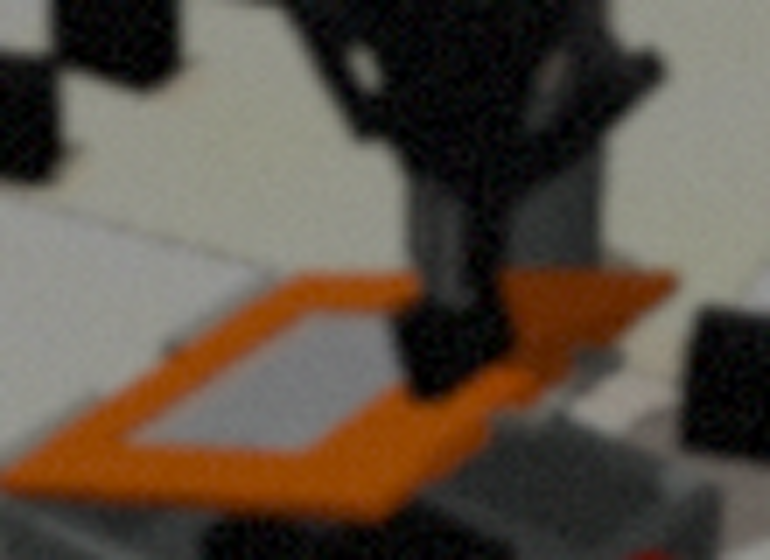

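View pics/w3.png

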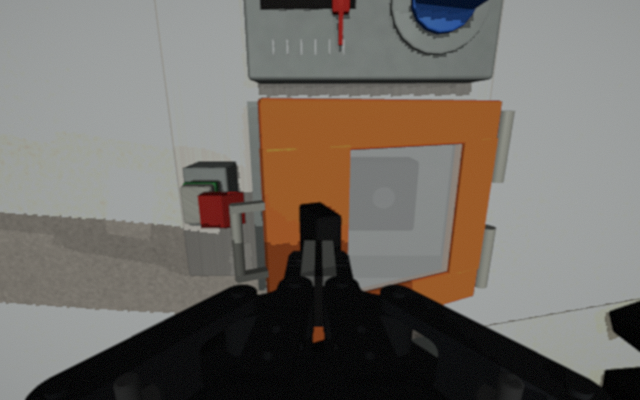

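Emit:
apply_moves:
  targets:
    - {"translation": [0,-4,-8],"spin": 0}
    - {"translation": [0,-4,-22],"spin": 0}
    - {"translation": [0,-4,-30],"spin": 0}
    - {"translation": [0,-4,-30],"spin": 0}

```text
time_s: 3.18
eef_pos: [544.9, -78.0, 203.3]
tool_rot: [[0.116, 0.993, 0.007], [0.993, -0.116, -0.002], [-0.002, 0.007, -1.0]]
wrist_force: [0.0, 0.4, 1.4]
grip_width: -0.005
```

```bash
cat >> h.py <<'E'
def tojig(wp,P=JP):
    c,si=np.cos(P[2]),np.sin(P[2]);wp=np.atleast_2d(wp)-[P[0],P[1],0];return np.c_[wp[:,0]*c+wp[:,1]*si,-wp[:,0]*si+wp[:,1]*c,wp[:,2]]
def lidangle(s):
    # orange pixels -> plane angle
    hsv=cv2.cvtColor(s["color"],cv2.COLOR_RGB2HSV);h,sa,va=cv2.split(hsv)
    m=((h>4)&(h<16)&(sa>190)&(va>90)).astype(np.uint8);m=cv2.erode(m,np.ones((3,3)))
    v,u=np.nonzero(m&(s["depth"]>0));j=tojig(back(s,u,v));j=j[(abs(j[:,0])<110)&(abs(j[:,1])<85)&(j[:,2]>55)]
    y=j[:,2];A=np.c_[j[:,0],np.ones(len(j))]
    for _ in range(4):
        k,*_r=np.linalg.lstsq(A,y,rcond=None);e=abs(A@k-y);g=e<3*np.median(e)+.5;A,y=A[g],y[g]
    print("lid angle",round(np.arctan(-k[0]),3),"z at hinge x",round(k[0]*85+k[1],1),"x-range",A[:,0].min().round(),A[:,0].max().round(),len(A))
E
python3 - <<'E'
from h import *
from workcell import manip
delta(jw([-34,0,169]),83.6)
s=manip.snapshot("wrist");np.savez('w4.npz',**s);cv2.imwrite('pics/w4.png',s['color'][:,:,::-1])
lidangle(s)
lidangle(manip.snapshot("top"))
for u,v in [(300,200),(320,215),(330,208)]:print(tojig(back(s,u,v)))
E
```

```text
t 3.18 pos [544.9 -78.  203.3] ang 83.33 delta [ 1.5  1.9 34.3] spin -0.2712071190310894 F [0.  0.4 1.4] w -0.005 joints [-0.35  0.05  1.85  0.    1.23 -0.23]
lid angle 0.401 z at hinge x 74.5 x-range -67.0 80.0 1565
  return _methods._mean(a, axis=axis, dtype=dtype,
  ret = ret.dtype.type(ret / rcount)
Traceback (most recent call last):
  File "h.py", line 33, in lidangle
    print("lid angle",round(np.arctan(-k[0]),3),"z at hinge x",round(k[0]*85+k[1],1),"x-range",A[:,0].min().round(),A[:,0].max().round(),len(A))
                                                                                               ~~~~~~~~~~^^
ValueError: zero-size array to reduction operation minimum which has no identity
```

View pics/w4.png

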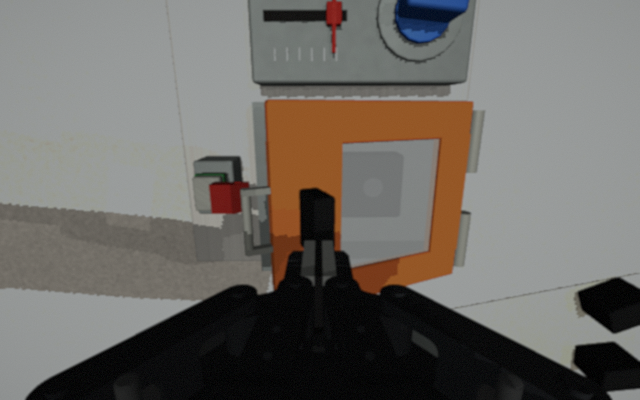

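Lid is at 0.40 rad, exactly on the planned path, and the tip rests on the fin top. I'll carry on down.

Emit:
apply_moves:
  targets:
    - {"translation": [0,0,18],"spin": 0}
    - {"translation": [0,0,33],"spin": 0}
    - {"translation": [0,-6,42],"spin": 0}
    - {"translation": [0,-12,52],"spin": 0}
    - {"translation": [0,-16,60],"spin": 0}
    - {"translation": [0,-19,67],"spin": 0}
    - {"translation": [0,-20,71],"spin": 0}
    - {"translation": [0,-20,72],"spin": 0}

```text
time_s: 3.95
eef_pos: [522.5, -74.8, 126.5]
tool_rot: [[0.116, 0.993, -0.001], [0.993, -0.116, 0.0], [0.0, -0.001, -1.0]]
wrist_force: [-0.0, -0.3, 0.4]
grip_width: -0.002
```

```bash
python3 - <<'E'
from h import *
from workcell import manip
delta(jw([-55,0,125]),83.6)
s=manip.snapshot("wrist");cv2.imwrite('pics/w5.png',s['color'][:,:,::-1])
lidangle(s)
E
```

```text
t 3.95 pos [522.5 -74.8 126.5] ang 83.33 delta [0.9 3.8 1.5] spin -0.27457735035801534 F [-0.  -0.3  0.4] w -0.002 joints [-0.36  0.11  1.95  0.    1.09 -0.24]
lid angle 0.07 z at hinge x 74.3 x-range -79.0 -32.0 646
```

View pics/w5.png

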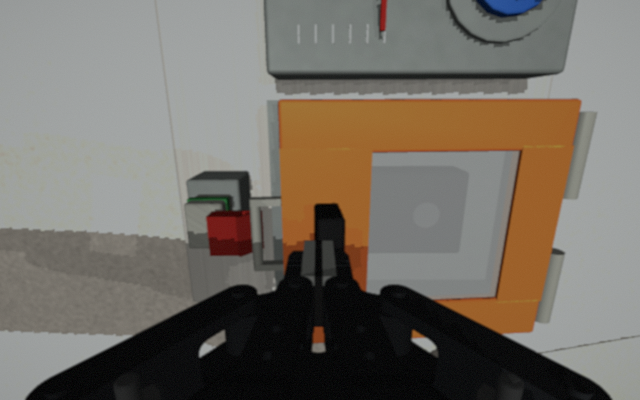

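Emit:
apply_moves:
  targets:
    - {"translation": [0,3,-2],"spin": 0}
    - {"translation": [0,5,-1],"spin": 0}
    - {"translation": [0,5,1],"spin": 0}
    - {"translation": [0,5,2],"spin": 0}
    - {"translation": [0,5,3],"spin": 0}
    - {"translation": [0,5,3],"spin": 0}

```text
time_s: 4.5
eef_pos: [528.5, -75.7, 124.9]
tool_rot: [[0.116, 0.993, 0.001], [0.993, -0.116, -0.0], [-0.0, 0.001, -1.0]]
wrist_force: [-1.2, 0.0, 3.4]
grip_width: -0.003
```

Emit:
apply_moves:
  targets:
    - {"translation": [0,0,1],"spin": 0}
    - {"translation": [0,0,1.5],"spin": 0}
    - {"translation": [0,0,2],"spin": 0}
    - {"translation": [0,0,2],"spin": 0}

```text
time_s: 4.83
eef_pos: [528.3, -75.7, 123.6]
tool_rot: [[0.116, 0.993, -0.0], [0.993, -0.116, -0.0], [-0.0, -0.0, -1.0]]
wrist_force: [-4.3, 1.1, 9.5]
grip_width: -0.001
```

Emit:
apply_moves:
  targets:
    - {"translation": [0,0,0.5],"spin": 0}
    - {"translation": [0,0,1],"spin": 0}
    - {"translation": [0,0,1],"spin": 0}

```text
time_s: 5.08
eef_pos: [528.1, -75.7, 122.8]
tool_rot: [[0.116, 0.993, -0.001], [0.993, -0.116, -0.0], [-0.0, -0.001, -1.0]]
wrist_force: [-6.5, 0.4, 10.9]
grip_width: 0.001
```

Emit:
apply_moves:
  targets:
    - {"translation": [0,0,0.5],"spin": 0}
    - {"translation": [0,0,1],"spin": 0}
    - {"translation": [0,0,1],"spin": 0}

```text
time_s: 5.33
eef_pos: [528.0, -75.7, 122.1]
tool_rot: [[0.116, 0.993, -0.002], [0.993, -0.116, -0.0], [-0.0, -0.002, -1.0]]
wrist_force: [-7.9, 1.6, 14.4]
grip_width: 0.001
```

Emit:
apply_moves:
  targets:
    - {"translation": [0,0,0.5],"spin": 0}
    - {"translation": [0,0,1],"spin": 0}
    - {"translation": [0,0,1],"spin": 0}

```text
time_s: 5.58
eef_pos: [528.0, -75.7, 120.2]
tool_rot: [[0.116, 0.993, -0.001], [0.993, -0.116, -0.0], [-0.0, -0.001, -1.0]]
wrist_force: [-3.1, 0.1, 3.7]
grip_width: -0.004
```

```bash
python3 - <<'E'
from h import *
from workcell import manip
delta(jw([-55,0,120]),83.6)
s=manip.snapshot("wrist");cv2.imwrite('pics/w6.png',s['color'][:,:,::-1])
lidangle(s)
s=manip.snapshot("side");cv2.imwrite('pics/s6.png',cv2.resize(s['color'][115:225,280:410,::-1],None,fx=5,fy=5,interpolation=cv2.INTER_CUBIC))
E
```

```text
t 5.58 pos [528.  -75.7 120.2] ang 83.35 delta [ 1.1 -1.8  0.2] spin -0.250527030993112 F [-3.1  0.1  3.7] w -0.004 joints [-0.35  0.13  1.94 -0.    1.07 -0.24]
lid angle 0.028 z at hinge x 74.6 x-range -79.0 -32.0 698
```

View pics/w6.png

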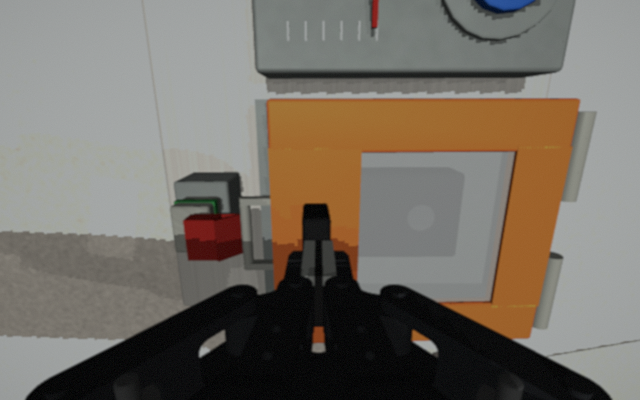

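View pics/s6.png

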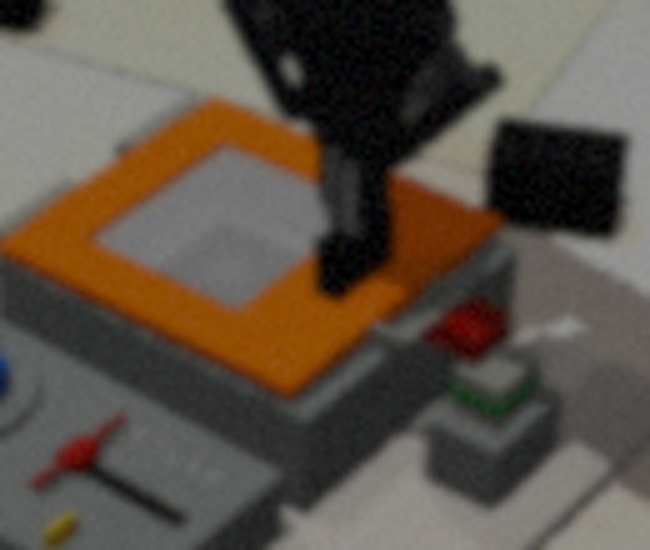

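The lid snapped down to about 0.028 rad at ~14 N. I'll press on to the bottom.

Emit:
apply_moves:
  targets:
    - {"translation": [0,0,1],"spin": 0}
    - {"translation": [0,0,2],"spin": 0}
    - {"translation": [0,0,2],"spin": 0}

```text
time_s: 5.93
eef_pos: [527.8, -75.4, 116.6]
tool_rot: [[0.116, 0.993, -0.001], [0.993, -0.116, 0.0], [0.0, -0.001, -1.0]]
wrist_force: [-0.5, 0.0, -0.5]
grip_width: 0.002
```

Emit:
apply_moves:
  targets:
    - {"translation": [0,0,1],"spin": 0}
    - {"translation": [0,0,2],"spin": 0}
    - {"translation": [0,0,2],"spin": 0}

```text
time_s: 6.18
eef_pos: [528.1, -75.6, 116.0]
tool_rot: [[0.116, 0.993, -0.001], [0.993, -0.116, 0.0], [0.0, -0.001, -1.0]]
wrist_force: [-3.3, 1.0, 7.4]
grip_width: -0.002
```

Emit:
apply_moves:
  targets:
    - {"translation": [0,0,-15],"spin": 0}
    - {"translation": [0,0,-40],"spin": 0}
    - {"translation": [0,0,-70],"spin": 0}
    - {"translation": [0,0,-80],"spin": 0}
    - {"translation": [0,0,-80],"spin": 0}
    - {"translation": [0,0,-80],"spin": 0}
  grip: 0.45

```text
time_s: 6.68
eef_pos: [528.1, -75.6, 194.9]
tool_rot: [[0.116, 0.993, 0.0], [0.993, -0.116, -0.0], [-0.0, 0.0, -1.0]]
wrist_force: [-0.1, -0.1, -1.1]
grip_width: 0.55
```

```bash
python3 - <<'E'
from h import *
from workcell import manip
delta(jw([-55,0,92]),83.64)
s=manip.snapshot("wrist");cv2.imwrite('pics/w7.png',s['color'][:,:,::-1])
lidangle(s)
P=[jw([-55+7*a,20*b,102]) for a,b in((1,1),(1,-1),(-1,1),(-1,-1))];print(proj(s,P).round())
np.savez('w7.npz',**s)
E
```

```text
t 6.68 pos [528.1 -75.6 194.9] ang 83.33 delta [  1.   -1.9 102.9] spin -0.30704303916166964 F [-0.1 -0.1 -1.1] w 0.55 joints [-0.35  0.02  1.9   0.    1.22 -0.24]
lid angle 0.002 z at hinge x 74.2 x-range -79.0 18.0 3025
[[326. 182.]
 [326. 235.]
 [307. 182.]
 [307. 235.]]
```

View pics/w7.png

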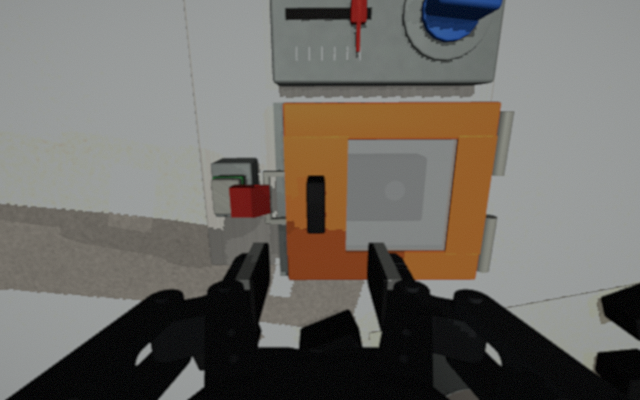

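Emit:
apply_moves:
  targets:
    - {"translation": [1,-1,20],"spin": 0}
    - {"translation": [2,-2,50],"spin": 0}
    - {"translation": [2,-2,80],"spin": 0}
    - {"translation": [2,-2,95],"spin": 0}
    - {"translation": [2,-2,101],"spin": 0}
    - {"translation": [2,-2,102],"spin": 0}
  grip: 0.65

```text
time_s: 7.23
eef_pos: [524.2, -72.7, 90.1]
tool_rot: [[0.116, 0.993, -0.006], [0.993, -0.116, 0.002], [0.001, -0.006, -1.0]]
wrist_force: [0.2, 0.3, -0.2]
grip_width: 0.352
```

```bash
python3 - <<'E'
from h import *
from workcell import manip
delta(jw([-55,0,92]),83.64)
s=manip.snapshot("wrist");cv2.imwrite('pics/w8.png',s['color'][:,:,::-1])
E
```

```text
t 7.23 pos [524.2 -72.7  90.1] ang 83.33 delta [-1.5  2.3 -1.9] spin -0.3130654824696819 F [ 0.2  0.3 -0.2] w 0.352 joints [-0.35  0.17  1.96  0.    1.02 -0.24]
```

View pics/w8.png

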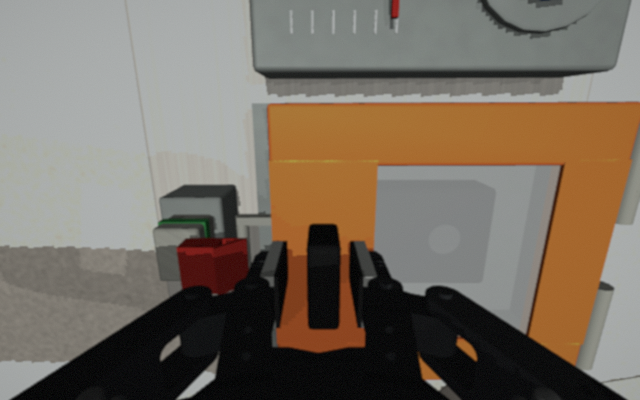

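Emit:
apply_moves:
  targets:
    - {"translation": [0,1,-1],"spin": 0}
    - {"translation": [0,1,-1],"spin": 0}
    - {"translation": [0,1,-1],"spin": 0}
    - {"translation": [0,1,-1],"spin": 0}
    - {"translation": [0,1,-1],"spin": 0}
    - {"translation": [0,1,-1],"spin": 0}
  grip: 1
  force: 60

```text
time_s: 7.78
eef_pos: [526.4, -73.4, 95.2]
tool_rot: [[0.115, 0.993, -0.003], [0.993, -0.115, -0.0], [-0.0, -0.003, -1.0]]
wrist_force: [-7.8, 0.3, 2.7]
grip_width: 0.15
```

```bash
python3 - <<'E'
from h import *
from workcell import manip
delta(jw([-55,0,92]),83.64)
for n in ("wrist","side"):
    s=manip.snapshot(n);np.savez(f'{n}_pre.npz',**s)
    if n=="wrist":lidangle(s)
E
```

```text
t 7.78 pos [526.4 -73.4  95.2] ang 83.39 delta [-1.   0.   3.2] spin -0.25455137023914176 F [-7.8  0.3  2.7] w 0.15 joints [-0.35  0.16  1.95 -0.    1.03 -0.24]
lid angle -0.002 z at hinge x 74.7 x-range -80.0 -37.0 1123
```

Emit:
apply_moves:
  targets:
    - {"translation": [0,0,-0.5],"spin": 0}
    - {"translation": [0,0,-1],"spin": 0}
    - {"translation": [0,0,-1.5],"spin": 0}
    - {"translation": [0,0,-2],"spin": 0}
    - {"translation": [0,0,-2],"spin": 0}

```text
time_s: 8.3
eef_pos: [526.5, -73.5, 96.0]
tool_rot: [[0.116, 0.993, -0.002], [0.993, -0.116, 0.0], [-0.0, -0.002, -1.0]]
wrist_force: [-5.4, -0.5, -1.8]
grip_width: 0.15
```

Emit:
apply_moves:
  targets:
    - {"translation": [0,0,-0.5],"spin": 0}
    - {"translation": [0,0,-1],"spin": 0}
    - {"translation": [0,0,-1.5],"spin": 0}
    - {"translation": [0,0,-2],"spin": 0}
    - {"translation": [0,0,-2],"spin": 0}

```text
time_s: 8.72
eef_pos: [526.7, -73.5, 97.4]
tool_rot: [[0.116, 0.993, -0.002], [0.993, -0.116, 0.0], [0.0, -0.002, -1.0]]
wrist_force: [-1.5, -3.4, -13.2]
grip_width: 0.15
```

```bash
cat > cmp.py <<'E'
from h import *
from workcell import manip
import sys
n=sys.argv[1]
delta(jw([-55,0,92]),83.64)
for c in ("wrist","side"):
    s=manip.snapshot(c);a=np.load(f'{c}_pre.npz')
    if c=="wrist":lidangle(s);b=(slice(170,310),slice(130,400));f=3;np.savez('wrist_now.npz',**s)
    else:b=(slice(145,215),slice(335,405));f=6
    im=np.vstack([a['color'][b],s['color'][b]]) if c=="wrist" else np.hstack([a['color'][b],s['color'][b]])
    if c=="wrist":f=2
    cv2.imwrite(f'pics/{n}{c}.png',cv2.resize(im[:,:,::-1],None,fx=f if c=="wrist" else 5,fy=f if c=="wrist" else 5,interpolation=cv2.INTER_CUBIC))
    # shift of post region by phase corr & green/red centroids
    for q,nm in((a,'pre'),(s,'now')):
        h,sa,va=cv2.split(cv2.cvtColor(q['color'],cv2.COLOR_RGB2HSV))
        if c=="wrist":R=(slice(170,310),slice(140,260))
        else:R=(slice(160,205),slice(350,400))
        z=np.zeros_like(h,bool);z[R]=1
        m=z&((h<5)|(h>174))&(sa>150)&(va>50);g=z&(h>45)&(h<80)&(sa>100)
        o=[]
        for k in(m,g):
            v,u=np.nonzero(k);o.append((len(u),u.mean().round(2),v.mean().round(2)) if len(u) else None)
        j=tojig(back(q,*np.nonzero(m)[::-1]));print(c,nm,'red/green',o,'red z pct',np.percentile(j[:,2],[10,50,90]).round(1))
E
python3 cmp.py t1
```

```text
t 8.72 pos [526.7 -73.5  97.4] ang 83.34 delta [-1.  -0.2  5.4] spin -0.30228391986705105 F [ -1.5  -3.4 -13.2] w 0.15 joints [-0.35  0.16  1.95 -0.    1.03 -0.24]
lid angle 0.018 z at hinge x 74.1 x-range -79.0 -37.0 1081
wrist pre red/green [(3239, np.float64(211.26), np.float64(258.68)), (276, np.float64(193.02), np.float64(226.14))] red z pct [77.9 85.3 86.6]
wrist now red/green [(3222, np.float64(211.15), np.float64(258.51)), (274, np.float64(192.16), np.float64(225.8))] red z pct [79.5 86.8 88. ]
side pre red/green [(102, np.float64(371.16), np.float64(179.4)), (27, np.float64(375.48), np.float64(192.07))] red z pct [78.2 85.  87.4]
side now red/green [(106, np.float64(371.16), np.float64(178.82)), (24, np.float64(377.62), np.float64(192.54))] red z pct [80.3 87.  88.9]
```

View pics/t1side.png

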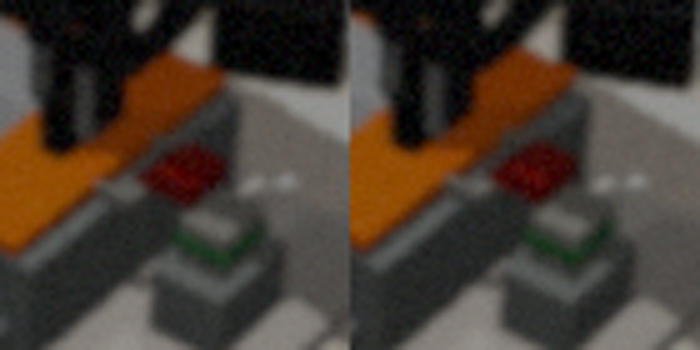

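View pics/t1wrist.png

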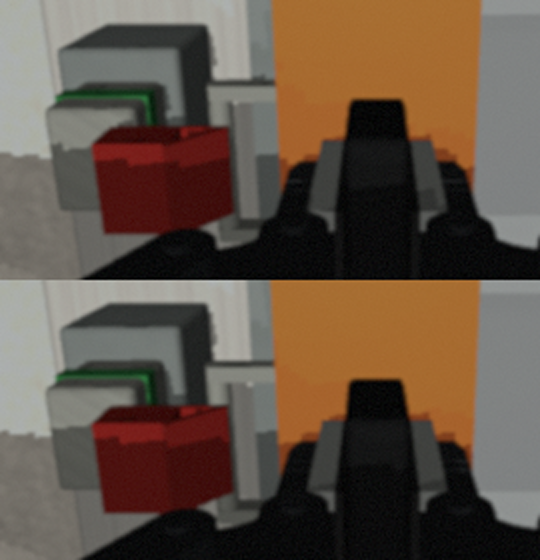

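The catch has risen ~1.5–2 mm with the lid (green band more exposed in the side view), so the lid is latched. I'll pull slightly more and hold.

Emit:
apply_moves:
  targets:
    - {"translation": [0,0,-0.6],"spin": 0}
    - {"translation": [0,0,-1.2],"spin": 0}
    - {"translation": [0,0,-1.8],"spin": 0}
    - {"translation": [0,0,-1.8],"spin": 0}
    - {"translation": [0,0,-1.8],"spin": 0}
    - {"translation": [0,0,-1.8],"spin": 0}
    - {"translation": [0,0,-1.8],"spin": 0}
    - {"translation": [0,0,-1.8],"spin": 0}

```text
time_s: 9.48
eef_pos: [527.1, -73.5, 99.6]
tool_rot: [[0.116, 0.993, -0.001], [0.993, -0.116, 0.0], [0.0, -0.001, -1.0]]
wrist_force: [2.7, -4.9, -19.1]
grip_width: 0.15
```

```bash
python3 cmp.py t2
```

```text
t 9.48 pos [527.1 -73.5  99.6] ang 83.33 delta [-1.  -0.6  7.6] spin -0.3090129436619975 F [  2.7  -4.9 -19.1] w 0.15 joints [-0.35  0.16  1.95 -0.    1.03 -0.24]
lid angle 0.031 z at hinge x 74.3 x-range -79.0 -37.0 1140
wrist pre red/green [(3239, np.float64(211.26), np.float64(258.68)), (276, np.float64(193.02), np.float64(226.14))] red z pct [77.9 85.3 86.6]
wrist now red/green [(3237, np.float64(210.17), np.float64(258.7)), (270, np.float64(192.45), np.float64(227.94))] red z pct [82.  89.4 90.7]
side pre red/green [(102, np.float64(371.16), np.float64(179.4)), (27, np.float64(375.48), np.float64(192.07))] red z pct [78.2 85.  87.4]
side now red/green [(98, np.float64(371.29), np.float64(177.7)), (18, np.float64(375.56), np.float64(189.89))] red z pct [84.6 89.7 91.6]
```

View pics/t2side.png

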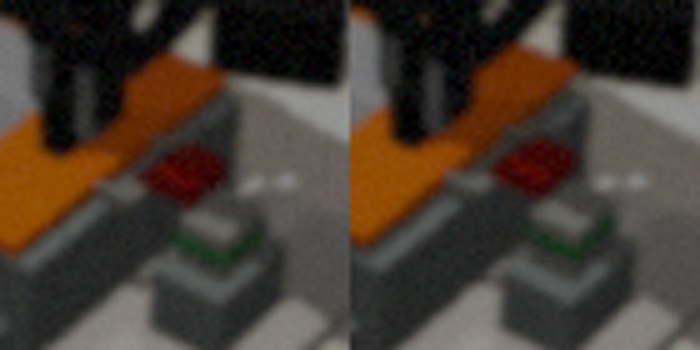

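Catch and post rose ~4 mm with the lid at 0.031 rad, held >0.25 s, so the latch is proven. I'll lower the lid and release it.

Emit:
apply_moves:
  targets:
    - {"translation": [0,0,1.5],"spin": 0}
    - {"translation": [0,0,3],"spin": 0}
    - {"translation": [0,0,4.5],"spin": 0}
    - {"translation": [0,0,6],"spin": 0}
    - {"translation": [0,0,6],"spin": 0}

```text
time_s: 10.0
eef_pos: [526.5, -73.4, 95.4]
tool_rot: [[0.116, 0.993, -0.003], [0.993, -0.116, 0.0], [-0.0, -0.003, -1.0]]
wrist_force: [-12.5, -2.4, -0.1]
grip_width: 0.152
```

Emit:
apply_moves:
  targets:
    - {"translation": [0,0,0],"spin": 0}
    - {"translation": [0,0,0],"spin": 0}
    - {"translation": [0,0,-1],"spin": 0}
    - {"translation": [0,0,-10],"spin": 0}
    - {"translation": [0,0,-35],"spin": 0}
    - {"translation": [0,0,-70],"spin": 0}
    - {"translation": [0,0,-100],"spin": 0}
    - {"translation": [0,0,-110],"spin": 0}
  grip: 0.62

```text
time_s: 10.67
eef_pos: [530.9, -74.4, 211.5]
tool_rot: [[0.116, 0.993, 0.012], [0.993, -0.116, -0.004], [-0.002, 0.012, -1.0]]
wrist_force: [-0.0, 0.3, 0.4]
grip_width: 0.382
```

```bash
python3 - <<'E'
from h import *
from workcell import manip
s=manip.snapshot("wrist");np.savez('w9.npz',**s);cv2.imwrite('pics/w9.png',s['color'][:,:,::-1]);lidangle(s)
delta(jw([45,140,220]),173.64)
E
```

```text
lid angle 0.003 z at hinge x 74.4 x-range -79.0 19.0 2605
t 10.72 pos [531.  -74.4 211.5] ang 83.34 delta [140.   94.7  -7.6] spin -90.29641450754877 F [0.8 0.4 0.5] w 0.38 joints [-0.35  0.    1.89  0.    1.24 -0.24]
```

View pics/w9.png

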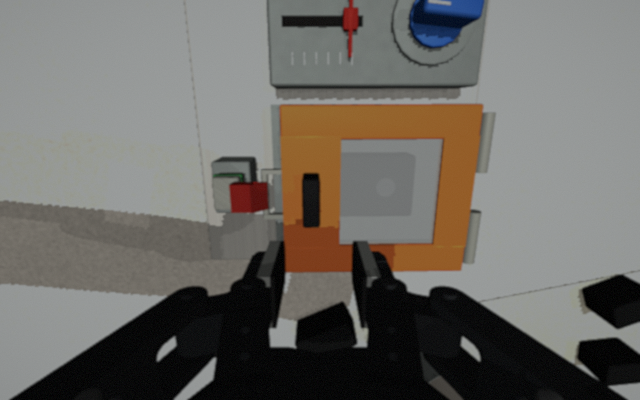

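Emit:
apply_moves:
  targets:
    - {"translation": [15,10,-5],"spin": 0}
    - {"translation": [35,22,-12],"spin": 0}
    - {"translation": [52,35,-20],"spin": 0}
    - {"translation": [60,42,-25],"spin": 0}
    - {"translation": [60,42,-25],"spin": 0}
    - {"translation": [60,42,-25],"spin": 0}

```text
time_s: 11.22
eef_pos: [575.9, -18.8, 228.6]
tool_rot: [[0.115, 0.993, -0.001], [0.993, -0.115, -0.0], [-0.0, -0.001, -1.0]]
wrist_force: [0.8, 1.0, -0.0]
grip_width: 0.378
```

```bash
python3 - <<'E'
from h import *
from workcell import manip
s=manip.snapshot("wrist");np.savez('w10.npz',**s);cv2.imwrite('pics/w10.png',s['color'][:,:,::-1]);lidangle(s)
delta(jw([45,140,220]),173.64)
print(proj(s,[jw([45,140,94]),jw([90,190,50]),jw([-90,190,50]),jw([-90,90,50]),jw([90,90,50])]).round())
E
```

```text
lid angle 0.002 z at hinge x 74.6 x-range -79.0 59.0 2288
t 11.27 pos [575.4 -19.1 228.2] ang 83.33 delta [79.9 56.9  8.1] spin -90.30608833768372 F [0.4 0.1 0.2] w 0.377 joints [-0.23  0.09  1.77 -0.    1.29 -0.11]
[[391.  98.]
 [435.  40.]
 [230.  41.]
 [238. 155.]
 [425. 154.]]
```

View pics/w10.png

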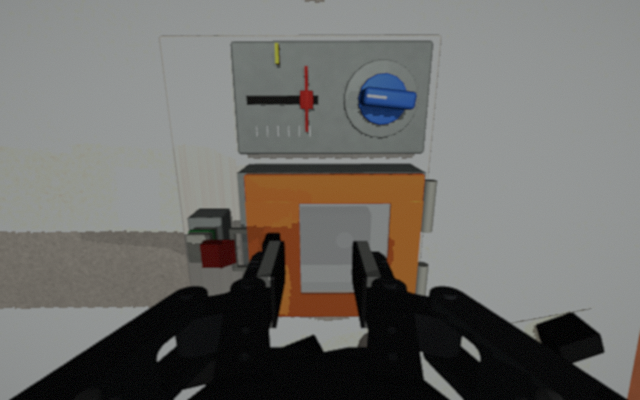

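Predicted unit corners agree with the picture within 2 px. Knob at (388,98), needle at x≈306, mark at x≈277.

```bash
cat >> h.py <<'E'
def tension(s,roi=None):
    h,sa,va=cv2.split(cv2.cvtColor(s["color"],cv2.COLOR_RGB2HSV))
    v,u=np.mgrid[0:400,0:640];j=tojig(backz(s,u.ravel(),v.ravel(),58.)).reshape(400,640,3)
    unit=(abs(j[...,0])<88)&(abs(j[...,1]-140)<55)
    red=unit&((h<5)|(h>174))&(sa>150)&(va>50);yel=unit&(h>20)&(h<34)&(sa>120)
    nd=red&(j[...,1]>152)
    print("needle tip x",j[nd][:,0].mean().round(2),"ymax",j[nd][:,1].max().round(1),nd.sum(),
      "| mark x",j[yel][:,0].mean().round(2),"std",j[yel][:,0].std().round(2),yel.sum())
    b=(h>100)&(h<130)&(sa>110)&(va>50)
    vv,uu=np.nonzero(b);p=tojig(back(s,uu,vv));t=p[(p[:,2]>90)&(p[:,2]<100)]
    if len(t)>20:
        (c,wh,an)=cv2.minAreaRect(t[:,:2].astype(np.float32))
        C=np.cov(t[:,:2].T);w,V=np.linalg.eigh(C);d=V[:,1];d=d*np.sign(d[0])
        print("bar centre",t[:,:2].mean(0).round(1),c,wh,"cw angle",-np.arctan2(d[1],d[0]).round(3),len(t),"z",np.median(t[:,2]).round(1))
E
python3 - <<'E'
from h import *
s=np.load('w10.npz');tension(s)
im=s['color'][20:170,220:450,::-1];cv2.imwrite('pics/w10z.png',cv2.resize(im,None,fx=3.4,fy=3.4,interpolation=cv2.INTER_CUBIC))
E
```

```text
needle tip x -23.36 ymax 167.2 43 | mark x -48.16 std 0.88 72
bar centre [ 44.4 140.2] (43.91950988769531, 140.44139099121094) (14.026193618774414, 40.589969635009766) cw angle 0.107 850 z 93.9
```

View pics/w10z.png

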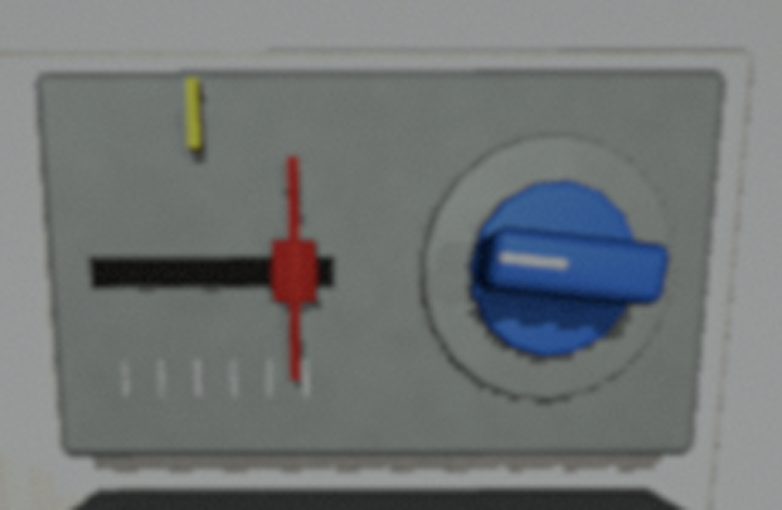

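Emit:
apply_moves:
  targets:
    - {"translation": [8,6,0],"spin": -5}
    - {"translation": [20,14,0],"spin": -12}
    - {"translation": [35,24,0],"spin": -19}
    - {"translation": [50,35,0],"spin": -26}
    - {"translation": [65,45,0],"spin": -33}
    - {"translation": [75,53,0],"spin": -40}
    - {"translation": [80,56,0],"spin": -47}
    - {"translation": [80,56,0],"spin": -54}
  grip: 0.55

```text
time_s: 11.93
eef_pos: [640.7, 54.1, 228.0]
tool_rot: [[-0.739, 0.673, -0.002], [0.673, 0.739, 0.0], [0.001, -0.001, -1.0]]
wrist_force: [0.3, 0.4, 0.2]
grip_width: 0.447
```

Emit:
apply_moves:
  targets:
    - {"translation": [0,0,0],"spin": -7}
    - {"translation": [0,0,0],"spin": -14}
    - {"translation": [0,0,0],"spin": -21}
    - {"translation": [0,0,0],"spin": -27}
    - {"translation": [0,0,0],"spin": -30}
    - {"translation": [0,0,0],"spin": -30.2}
    - {"translation": [0,0,0],"spin": -30.2}

```text
time_s: 12.52
eef_pos: [640.3, 53.3, 228.4]
tool_rot: [[-0.976, 0.218, -0.001], [0.218, 0.976, -0.0], [0.001, -0.0, -1.0]]
wrist_force: [-0.5, 0.2, 0.2]
grip_width: 0.45
```

```bash
python3 - <<'E'
from h import *
from workcell import manip
delta(jw([44.3,140.2,84]),167.5)
s=manip.snapshot("wrist");np.savez('w11.npz',**s);cv2.imwrite('pics/w11.png',s['color'][:,:,::-1]);tension(s)
E
```

```text
t 12.52 pos [640.3  53.3 228.4] ang 167.4 delta [ -0.3   0.7 144.4] spin -0.10286964343833915 F [-0.5  0.2  0.2] w 0.45 joints [-0.09  0.24  1.59 -0.    1.31 -1.44]
needle tip x -23.3 ymax 166.9 33 | mark x -48.2 std 0.81 60
bar centre [ 43.2 140.7] (43.495384216308594, 140.55030822753906) (13.763473510742188, 40.67859649658203) cw angle 0.111 666 z 94.0
```

View pics/w11.png

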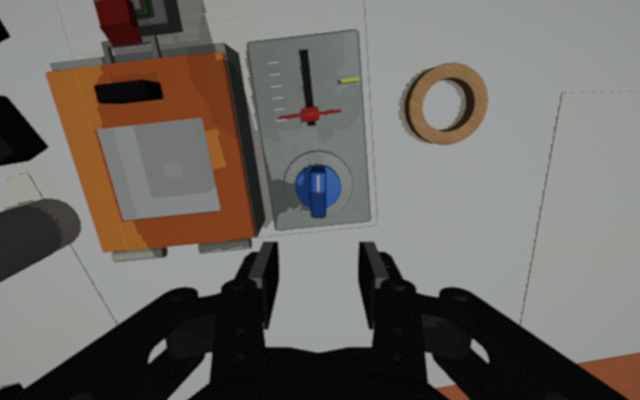

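Aligned over the knob bar at (318,192), with pointer and mark in view. Now I descend.

Emit:
apply_moves:
  targets:
    - {"translation": [0,0,15],"spin": 0}
    - {"translation": [0,0.5,45],"spin": 0}
    - {"translation": [0,0.5,80],"spin": 0}
    - {"translation": [0,0.5,115],"spin": 0}
    - {"translation": [0,0.5,135],"spin": 0}
    - {"translation": [0,0.5,143],"spin": 0}
    - {"translation": [0,0.5,143],"spin": 0}
    - {"translation": [0,0.5,143],"spin": 0}

```text
time_s: 13.23
eef_pos: [641.7, 54.5, 87.0]
tool_rot: [[-0.976, 0.216, 0.001], [0.216, 0.976, -0.0], [-0.001, 0.0, -1.0]]
wrist_force: [0.3, -1.1, -0.1]
grip_width: 0.446
```

```bash
python3 - <<'E'
from h import *
from workcell import manip
delta(jw([44.3,140.2,84]),167.5)
s=manip.snapshot("wrist");np.savez('w12.npz',**s);cv2.imwrite('pics/w12.png',s['color'][:,:,::-1]);tension(s)
E
```

```text
t 13.23 pos [641.7  54.5  87. ] ang 167.5 delta [ 1.  -0.8  3. ] spin 0.0001228003749815798 F [ 0.3 -1.1 -0.1] w 0.446 joints [-0.09  0.41  1.66  0.    1.07 -1.44]
needle tip x -23.24 ymax 168.0 177 | mark x -44.5 std 19.34 327
bar centre [ 42.3 140.7] (43.349220275878906, 140.48486328125) (13.97281551361084, 41.06922912597656) cw angle 0.116 2424 z 94.0
```

View pics/w12.png

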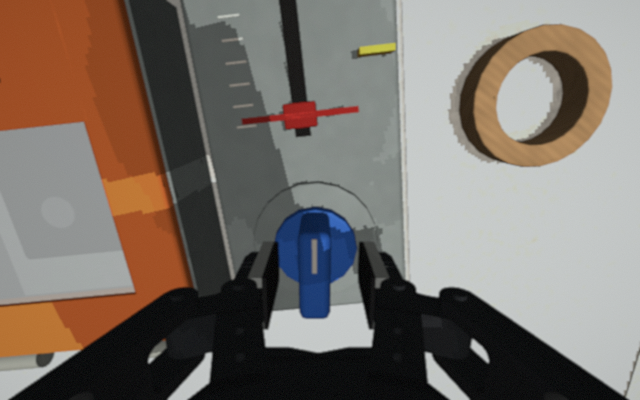

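The bar at (314,265) is between the open fingers, so I close.

Emit:
apply_moves:
  targets:
    - {"translation": [0,-0.5,2],"spin": 0}
    - {"translation": [0,-0.5,2],"spin": 0}
    - {"translation": [0,-0.5,2],"spin": 0}
    - {"translation": [0,-0.5,2],"spin": 0}
    - {"translation": [0,-0.5,2],"spin": 0}
    - {"translation": [0,-0.5,2],"spin": 0}
    - {"translation": [0,-0.5,2],"spin": 0}
  grip: 1
  force: 50

```text
time_s: 13.87
eef_pos: [641.9, 52.9, 86.2]
tool_rot: [[-0.976, 0.216, 0.002], [0.216, 0.976, -0.002], [-0.003, -0.002, -1.0]]
wrist_force: [-2.6, -3.3, 3.6]
grip_width: 0.149
```

Emit:
apply_moves:
  targets:
    - {"translation": [0,0,0],"spin": 3}
    - {"translation": [0,0,0],"spin": 8}
    - {"translation": [0,0,0],"spin": 14}
    - {"translation": [0,0,0],"spin": 20}
    - {"translation": [0,0,0],"spin": 26}
    - {"translation": [0,0,0],"spin": 30}
    - {"translation": [0,0,0],"spin": 30}

```text
time_s: 14.45
eef_pos: [641.9, 52.6, 86.2]
tool_rot: [[-0.736, 0.677, 0.002], [0.677, 0.736, -0.003], [-0.003, -0.001, -1.0]]
wrist_force: [-2.6, -5.5, 5.6]
grip_width: 0.15
```

```bash
python3 - <<'E'
from h import *
from workcell import manip
delta(jw([44.3,140.2,84]),167.5)
s=manip.snapshot("wrist");np.savez('w13.npz',**s);cv2.imwrite('pics/w13.png',s['color'][:,:,::-1]);tension(s)
E
```

```text
t 14.45 pos [641.9  52.6  86.2] ang 137.4 delta [1.8 0.1 2.2] spin -30.097219589578145 F [-2.6 -5.5  5.6] w 0.15 joints [-0.09  0.41  1.66 -0.    1.07 -0.92]
needle tip x -36.25 ymax 168.2 211 | mark x -47.22 std 10.8 326
bar centre [ 42.9 141.7] (43.86302947998047, 141.0120086669922) (13.575159072875977, 41.24665069580078) cw angle 0.638 2496 z 94.1
```

View pics/w13.png

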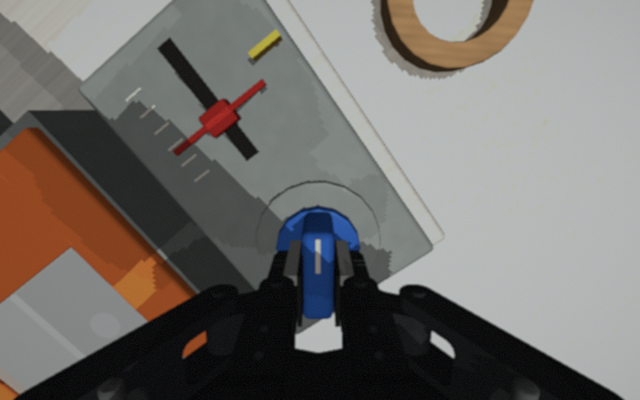

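Emit:
apply_moves:
  targets:
    - {"translation": [0,0,0],"spin": 4}
    - {"translation": [0,0,0],"spin": 9}
    - {"translation": [0,0,0],"spin": 15}
    - {"translation": [0,0,0],"spin": 20}
    - {"translation": [0,0,0],"spin": 24}
    - {"translation": [0,0,0],"spin": 26}
    - {"translation": [0,0,0],"spin": 26}

```text
time_s: 15.08
eef_pos: [641.7, 52.5, 86.2]
tool_rot: [[-0.366, 0.931, 0.001], [0.931, 0.366, -0.003], [-0.004, 0.0, -1.0]]
wrist_force: [-3.6, -6.4, 5.4]
grip_width: 0.155
```

```bash
sed -i 's/yel=unit&/yel=unit\&(j[...,0]<-40)\&(j[...,0]>-56)\&(j[...,1]>160)\&/' h.py; python3 - <<'E'
from h import *
from workcell import manip
delta(jw([44.3,140.2,84]),167.5)
s=manip.snapshot("wrist");np.savez('w14.npz',**s);cv2.imwrite('pics/w14.png',s['color'][:,:,::-1]);tension(s)
for f in (10,11,12,13):tension(np.load(f'w{f}.npz'))
E
```

```text
t 15.08 pos [641.7  52.5  86.2] ang 111.48 delta [ 1.8 -0.5  2.1] spin -56.02136691742747 F [-3.6 -6.4  5.4] w 0.155 joints [-0.09  0.41  1.66 -0.    1.07 -0.47]
needle tip x -47.52 ymax 168.3 231 | mark x -48.27 std 1.42 342
bar centre [ 43.6 142.1] (44.2374267578125, 141.1168975830078) (13.5602445602417, 42.091758728027344) cw angle 1.089 2490 z 94.1
needle tip x -23.36 ymax 167.2 43 | mark x -48.16 std 0.88 72
bar centre [ 44.4 140.2] (43.91950988769531, 140.44139099121094) (14.026193618774414, 40.589969635009766) cw angle 0.107 850 z 93.9
needle tip x -23.3 ymax 166.9 33 | mark x -48.2 std 0.81 60
bar centre [ 43.2 140.7] (43.495384216308594, 140.55030822753906) (13.763473510742188, 40.67859649658203) cw angle 0.111 666 z 94.0
needle tip x -23.24 ymax 168.0 177 | mark x -48.09 std 1.04 316
bar centre [ 42.3 140.7] (43.349220275878906, 140.48486328125) (13.97281551361084, 41.06922912597656) cw angle 0.116 2424 z 94.0
needle tip x -36.25 ymax 168.2 211 | mark x -48.24 std 1.08 323
bar centre [ 42.9 141.7] (43.86302947998047, 141.0120086669922) (13.575159072875977, 41.24665069580078) cw angle 0.638 2496 z 94.1
```

View pics/w14.png

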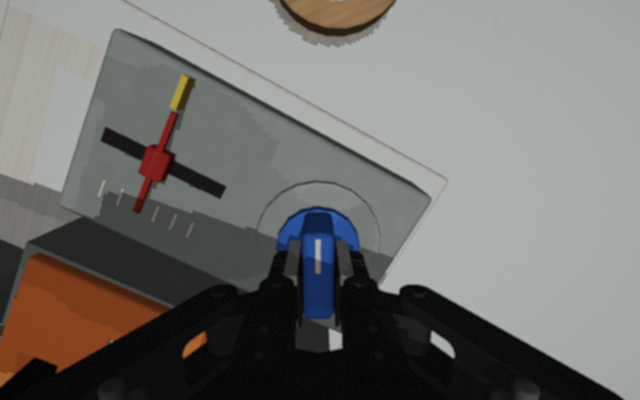

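The needle at (165,140) lines up with the yellow tab at (182,92), −47.5 against −48.3 mm. I'll release and retreat.

Emit:
apply_moves:
  targets:
    - {"translation": [0,0,0],"spin": 0}
    - {"translation": [0,0,0],"spin": 0}
    - {"translation": [0,0,0],"spin": 0}
    - {"translation": [0,0,-3],"spin": 0}
    - {"translation": [0,0,-15],"spin": 0}
    - {"translation": [0,0,-45],"spin": 0}
    - {"translation": [0,0,-80],"spin": 0}
    - {"translation": [0,0,-110],"spin": 0}
  grip: 0.6

```text
time_s: 15.8
eef_pos: [641.2, 54.4, 196.9]
tool_rot: [[-0.367, 0.93, 0.001], [0.93, 0.367, 0.0], [-0.0, 0.001, -1.0]]
wrist_force: [0.6, 0.3, 1.0]
grip_width: 0.405
```

Emit:
apply_moves:
  targets:
    - {"translation": [-10,0,-20],"spin": -3}
    - {"translation": [-30,0,-40],"spin": -3}
    - {"translation": [-60,0,-60],"spin": -3}
    - {"translation": [-80,0,-60],"spin": -3}
    - {"translation": [-80,0,-60],"spin": -3}
    - {"translation": [-80,0,-60],"spin": -3}

```text
time_s: 16.3
eef_pos: [670.5, -20.9, 255.1]
tool_rot: [[-0.414, 0.91, 0.001], [0.91, 0.414, 0.0], [-0.0, 0.001, -1.0]]
wrist_force: [0.3, 0.9, -1.1]
grip_width: 0.399
```

```bash
python3 - <<'E'
from h import *
from workcell import manip
delta(jw([44.3,140.2,84]),167.5)
s=manip.snapshot("wrist");np.savez('w15.npz',**s);cv2.imwrite('pics/w15.png',s['color'][:,:,::-1]);tension(s);lidangle(s)
t=manip.snapshot("top");a=np.load('top0.npz');cv2.imwrite('pics/top15.png',cv2.resize(np.hstack([a['color'][110:280,225:475],t['color'][110:280,225:475]])[:,:,::-1],None,fx=1.6,fy=1.6))
t=manip.snapshot("side");cv2.imwrite('pics/side15.png',cv2.resize(t['color'][85:285,220:430,::-1],None,fx=3,fy=3,interpolation=cv2.INTER_CUBIC))
E
```

```text
t 16.3 pos [670.5 -20.9 255.1] ang 114.45 delta [ 80.5   3.5 171.1] spin -53.04905011571353 F [ 0.3  0.9 -1.1] w 0.399 joints [-0.2   0.28  1.49  0.    1.36 -0.63]
needle tip x -47.49 ymax 168.2 53 | mark x -47.91 std 1.25 88
bar centre [ 45.  139.4] (44.66367721557617, 140.17706298828125) (13.958446502685547, 40.31512451171875) cw angle 1.084 686 z 94.0
lid angle 0.003 z at hinge x 74.4 x-range -79.0 82.0 4021
```

View pics/w15.png

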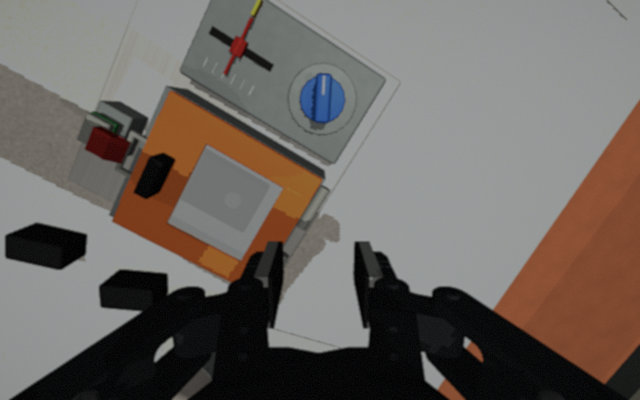

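View pics/top15.png

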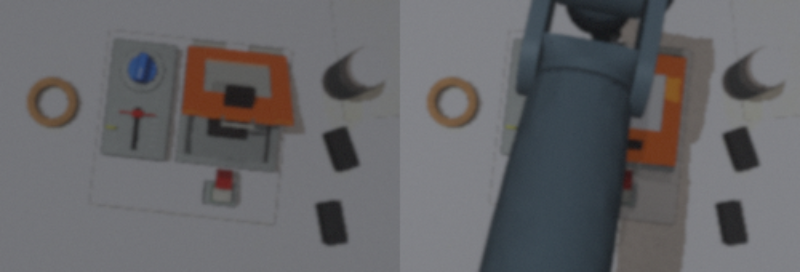

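View pics/side15.png

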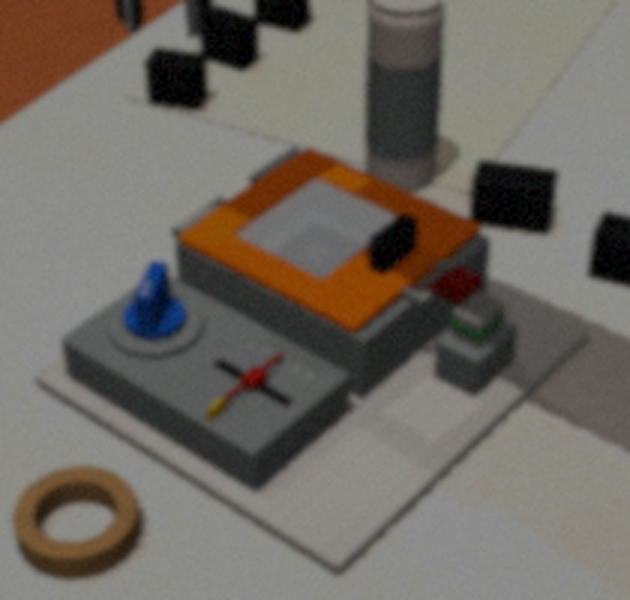

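The final views show the lid flat under the catch (side view (455,283)), the needle meeting the yellow tab at (215,405), and the loose objects where they were. The gripper is clear, so I hand in.

```bash
python3 -c "
from workcell import manip
print(manip.finish_job())"
```

```text
the job is handed in; nothing more can be done
None
```

The lid is latched and proven, and the pointer is set on the yellow mark. I handed the job in at about 16.5 s, with the gripper open and touching nothing.

- **Latching:** I pushed the lid down with the closed fingertips on the fin. The catch snapped at roughly 14 N, and the lid then bottomed at 0.002 rad.
- **Tug test:** Gripping the fin and pulling up raised the catch and post about 4 mm, with the lid at 0.031 rad, for at least 0.4 s. The wrist read 13–19 N, more than the 9–12 N expected for that rise. I put the difference down to gripping offsets.
- **Pointer:** I turned the knob clockwise from 0.11 to 1.08 rad. After release the pointer was at −47.5 mm and the mark at −47.9 mm along the jig's x, well within 3 mm.
- **Final state:** The lid stands at 0.003 rad under the catch. The cases, spray can and tape roll look unmoved in the before and after pictures. No check failed. In the last top view the arm hid part of the jig, so the pointer and catch were confirmed from the side and wrist cameras instead.

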